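# Lock a hammer-foot post into a slotted optical rail

## Task

Take the blue post out of its grey stand and lower its hammer foot lengthwise into the slot of the aluminium rail, clear of the orange stop, until the collar sits on the rail. Slide it along until the collar presses gently but firmly (about 10 N) against the stop, then give it a quarter turn there so that the foot catches under the lips, and tug it up (again about 10 N) to prove that it holds. Leave it released, standing down on the rail with its collar at the stop and its foot crosswise; force nothing beyond 25 N and leave the other things where they are.

Things in the scene. Friction and masses are not known exactly. Their poses are not given: they have to be found in the camera images.
- post: Steel and blue post to mount, 74 mm tall, 0.15 to 0.29 kg. Origin: centre of the underside of its foot; z up the post, x along the foot. Hammer foot 30 mm (x) by 14 mm (y) by 8 mm thick, lowest 3 mm stepped in 1 mm all round; above it a round shank, 13 mm diameter, 8 mm long. It starts upright in the stand, any heading, collar on the stand's top. Either way round and either turn will do.
- post_collar (a point): Centre of the underside of the post's round collar, 16 mm above the post's origin; same axes. The collar is 42 mm in diameter, 10 mm thick. Red marks on it, and a red stripe on the post's top, run along the foot's long axis (x).
- post_grip (a point): Middle of the post's square blue grip, on its axis, 51 mm above the post's origin; same axes. The grip is 20 x 20 mm, faces square to x and y, from the collar's top (26 mm above the origin) to the post's top (74 mm).
- stand: Fixed grey block 66 x 66 x 22 mm with a round bore 35 mm in diameter, 18 mm deep, at its centre. Origin: centre of its underside, on the table.
- rail: Fixed slotted aluminium rail, 340 mm long (its x), 46 mm wide (y), 36 mm high. Origin: centre of its underside, on the table, z up. With the collar seated the post's origin is at z = 20 mm here, the foot's top 3 mm under the lips: a caught post lifts 3 mm before they hold it. A lens mount stands on the +x end (x 139 to 161 mm, top at z 110 mm). All is rigid: 0.5 mm too far is many newtons.
- rail_slot (a point): Middle of the slot at the rail's top, 36 mm above the rail's origin; same axes. The slot is 16 mm wide and runs open the whole length along x; its lips are 5 mm thick; the hollow below them is 36 mm wide, its floor 22 mm under this point.
- stop: Fixed orange plate across the rail's top, 24 mm along the rail, 46 mm wide, 10 mm high. Origin: bottom centre of its contact face, at the rail's top; axes parallel to the rail's. The plate extends to +x, so the post comes from the -x side; with the collar touching, the post's axis is at x = -21 mm here. It is set 20 to 70 mm to the +x side of the rail's middle.
- spare_post: Bystander: loose thin steel post 85 mm tall, round foot 44 mm across. Origin under its foot.
- objective: Bystander: loose brass microscope objective, 35 mm across, 48 mm tall. Origin under it.
- oil_bottle: Bystander: loose small amber bottle, 32 mm across, 60 mm tall. Origin under it.
- lens_tube: Bystander: loose aluminium ring 38 mm across, 30 mm tall. Origin under it.
- driver: Bystander: loose red screwdriver 160 mm long, lying flat.
- tray: Bystander: loose white two-part tray 130 x 90 x 22 mm with a green filter disc in it. Origin under it.
Not all that is in view belongs to the job. What is shaped like the post but purple or turquoise is not meant.

How it is judged (in metres and radians):
On the way, in this order (a step that is already met when the one before it is completed fails the run):
1. The foot is lowered lengthwise into the slot: collar seated on the rail (within 1.5 mm), foot within 0.2 rad of the slot (z of post in the frame of rail between 0.017 and 0.0215 m and y of post in the frame of rail between -0.004 and 0.004 m and angle between post's own z axis and vertical below 0.07 rad and angle between the x axis of post and the x axis of rail, either way round below 0.2 rad), for 0.2 s.
2. Still lengthwise in the slot, the collar presses against the stop with more than 5 N (angle between the x axis of post and the x axis of rail, either way round below 0.2 rad and z of post in the frame of rail below 0.0235 m and contact force between post and stop above 5 N), for 0.1 s.
3. At the stop (within 4 mm) the post is turned, seated on the rail (within 1.5 mm), until its foot lies crosswise (within 15 degrees of square) (angle between the x axis of post and the x axis of rail, either way round above 1.31 rad and x of post in the frame of stop between -0.025 and -0.015 m and z of post in the frame of rail below 0.0215 m), for 0.1 s.
4. The post is tugged up: raised at least 1.5 mm and held by the lips with more than 5 N (angle between the x axis of post and the x axis of rail, either way round above 1.31 rad and x of post in the frame of stop between -0.025 and -0.015 m and z of post in the frame of rail above 0.0215 m and contact force between post and rail above 5 N), for 0.1 s.
At the end, for the whole second after the job is handed in: The post stands upright (within 0.07 rad) on the rail, at rest and released, collar seated on the rail top (within 1.5 mm), centred on the slot within 4 mm, foot crosswise under the lips (within 15 degrees of square), collar within 4 mm of the stop's face (all of step 3 and z of post in the frame of rail above 0.017 m and y of post in the frame of rail between -0.004 and 0.004 m and angle between post's own z axis and vertical below 0.07 rad and linear speed of post below 0.01 m/s and not (contact force between post and the fingers above 0.1 N)); the robot touches nothing.
It fails at once if The post is forced against the rail with more than 25 N (contact force between post and rail above 25 N).
It fails at once if The post is forced against the stop with more than 25 N (contact force between post and stop above 25 N).
It fails at once if A bystander is moved by more than 30 mm (distance of any of spare_post, objective, oil_bottle, lens_tube, driver, tray from where it was at the start of the episode above 0.03 m).
It also fails if it takes over 72 s, if anything falls off the work surface, if the arm or the gripper's body presses on something with over 40 N, if the wrist force passes 120 N, or if a joint passes its speed limit or range.

## Robot

A 6-joint arm with a two-finger parallel gripper is mounted at the origin on the work surface. World frame = base frame: x ahead of the robot, y to its left, z up, the work surface at z = 0. Lengths are in mm, angles in rad, forces in N, time in s.
With the tool pointing down it reaches from about 400 to 925 mm from the base axis. Payload 12.5 kg.
Tool frame: the origin (TCP) lies on the centre line of the jaws, within the pads' length; the fingertips stand 17 mm ahead of it and the grasp point (between the pads) lies 2 mm behind it; z points along the fingers, y is the line along which they close (so a half turn about z gives the same grasp; the last joint's range is limited). The gripper opens to 95 mm and grips with 3 to 60 N. Pads are 20 mm wide; open, the fingers measure 119 mm over their backs; the gripper's body (75 mm by 180 mm) begins 59 mm behind the grasp point.
Start: joints at [1.239, 0.491, 1.559, -0, 1.092, -0.106], TCP at [139.91, 609.155, 231.661] pointing down, gripper open.
Joint ranges: [-3.1, 3.1], [-0.84, 2.19], [0.05, 2.79], [-1.13, 4.28], [0.06, 2.93], [-2.69, 2.69]. Speed limits (rad/s): [2.22, 2.22, 2.79, 3.14, 3.14, 3.14].

## Interface

Orientations are given as [roll, pitch, yaw] about the fixed x, y, z axes, in that order (R = Rz(yaw) Ry(pitch) Rx(roll)).
In Python, from cell import env gives the robot as it stands.
- The arm moves only by the tool drive_tool, never from a script. Its argument "deltas" is text: rows parted by semicolons, each of 4 numbers parted by spaces: the shift along the world's x, y, z normalised to -1 to 1, where 1 is 100 mm, then the turn about the world's z normalised to -1 to 1, where 1 is 180 degrees. A call has 1 to 10 rows; each row shifts and turns the commanded pose from where the row before left it; what a row does not reach is not made up. A row lasts 1/12 s, in which the tool goes at most 41.7 mm and 7.16 degrees, less where a joint would pass 70% of its speed; a pose out of reach is approached as far as the arm can. A call with a number of a shift or a turn outside -1 to 1 is refused whole. A call with a gripper value outside its range is refused whole. "gripper" is the closure, from 0 (fully open) to 1 (shut), set as the call begins (left out, the last holds). The fingers move at their own pace and stop on an object; the grip force is fixed at half the most. Time passes only in rows, so rows that do not move let the fingers close. It gives the time, the measured TCP pose, the force, the opening and the grip force at its end, in the units of the state.
- env.state(): the state, without advancing time (a new reading comes with each control period).
- env.read_camera(name): name is "scene" or "top"; returns (picture, depth): 480x640x3 uint8, red, green, blue; 480x640 float32, mm along the optical axis (not along the pixel's ray), 0 where there is no reading.
- env.camera_params(name): a dict with "mtx" (3x3 intrinsics, pixels), "k1" (the pictures are not rectified: a ray, as slopes to the right and down, at radius r is drawn at 1 + k1 r^2 times it, then the intrinsics apply), "camera_from_world" (4x4, takes a point from world to camera coordinates). Camera axes: x right, y down, z forward; pixel columns grow to the right and rows downward; lengths in mm; the calibration is good to about 2 mm. A picture is of the moment at which its call begins. camera_params takes no time and is no camera call.
- env.job_done(): hands the job in; it is judged then, once.
The state is a dict: "t": time; "joints": joint angles; "qvel": joint speeds; "tau": joint torques, N m; "eef_pos": TCP position; "tcp_rot": TCP orientation; "ft_force": force on the tool from outside, world axes, zero at the start; "moment": the same for the moment, N m; "opening": opening from 0.0 (shut) to 1.0 (fully open); "grip_force": force on a finger pad.
Only numpy, scipy, OpenCV 4.12 (cv2) and the standard library are available. Lean on these libraries where they do the work, as an engineer would, in place of code of your own. Each camera call takes 0.05 s, during which the arm holds its last target. There are 200 camera calls.

## Working session

There is one attempt and no reset: what is moved stays moved. The work goes in short steps, Python scripts to look and compute and a tool call to move; the robot and the scene stay as the last step left them, time stands still between calls to the robot, and variables do not carry over. Pictures are saved under pics/ and viewed, at most 10 in all, crops included, and the job is handed in when it is done.

Besides the shell and the picture viewer there is one more tool, called after ">>>" by a JSON object that holds its "op" and its "data". drive_tool: Moves the arm, as the interface text tells. Its arguments: {"type":"object","properties":{"deltas":{"type":"string"},"gripper":{"type":"number"}},"required":["deltas"]}

```bash
mkdir -p pics; cat > h.py <<'E'
import numpy as np,cv2
from cell import env
def snap(n,f):
    im,d=env.read_camera(n); cv2.imwrite(f'pics/{f}.png',im[:,:,::-1]); np.savez(f'pics/{f}.npz',im=im,d=d); return im,d
def ray(n,u,v):
    p=env.camera_params(n);K=np.array(p['mtx']);k=p['k1']
    xd=np.array([(u-K[0,2])/K[0,0],(v-K[1,2])/K[1,1]]);x=xd.copy()
    for _ in range(20): x=xd/(1+k*(x@x))
    T=np.linalg.inv(np.array(p['camera_from_world']))
    return T[:3,3],T[:3,:3]@np.array([x[0],x[1],1.])
def atz(n,u,v,z):
    o,r=ray(n,u,v); return (o+r*(z-o[2])/r[2])
def atd(n,u,v,d):
    o,r=ray(n,u,v); return o+r*d
E
python3 - <<'E'
from h import *
snap('top','t0');snap('scene','s0')
for n in('top','scene'):
    print(env.camera_params(n))
print(env.state())
E
```

```text
{'mtx': array([[454.64452155,   0.        , 318.80338575],
       [  0.        , 454.64452155, 239.52704066],
       [  0.        ,   0.        ,   1.        ]]), 'k1': -0.0008549850031693764, 'camera_from_world': array([[-1.40440027e-02, -9.99216380e-01,  3.70052970e-02,
        -1.15890510e+02],
       [-9.90766649e-01,  8.91506243e-03, -1.35284770e-01,
         5.49059774e+02],
       [ 1.34848854e-01, -3.85635538e-02, -9.90115467e-01,
         7.86917089e+02],
       [ 0.00000000e+00,  0.00000000e+00,  0.00000000e+00,
         1.00000000e+00]])}
{'mtx': array([[581.97119917,   0.        , 320.19826977],
       [  0.        , 581.97119917, 239.54904487],
       [  0.        ,   0.        ,   1.        ]]), 'k1': 0.022405519340497775, 'camera_from_world': array([[-4.28566104e-01,  9.03350322e-01,  1.70085130e-02,
         3.36734669e+02],
       [ 7.36718613e-01,  3.60286899e-01, -5.72222890e-01,
        -3.40364832e+02],
       [-5.23045676e-01, -2.32704846e-01, -8.19921749e-01,
         1.42999843e+03],
       [ 0.00000000e+00,  0.00000000e+00,  0.00000000e+00,
         1.00000000e+00]])}
{'t': 0.1, 'joints': array([ 1.23939726e+00,  4.91497704e-01,  1.55937416e+00, -3.08898289e-05,
        1.09167948e+00, -1.05598738e-01]), 'qvel': array([ 0.00080615, -0.00089803,  0.0002739 ,  0.00028412,  0.00013644,
       -0.00087078]), 'tau': array([ 2.34998857e-03, -6.13626981e+01, -2.58606702e+01,  6.93843956e-02,
        4.70027269e-02,  1.59443200e-06]), 'eef_pos': array([139.85188814, 608.96071537, 231.12609245]), 'tcp_rot': array([-3.14063642e+00, -7.38028817e-05,  2.91580654e+00]), 'ft_force': array([-1.27930618, -0.613107  , -0.11530965]), 'moment': array([ 0.00121853,  0.06088875, -0.01511452]), 'grip_force': 0.0, 'opening': 0.9999232058404514}
```

View pics/t0.png

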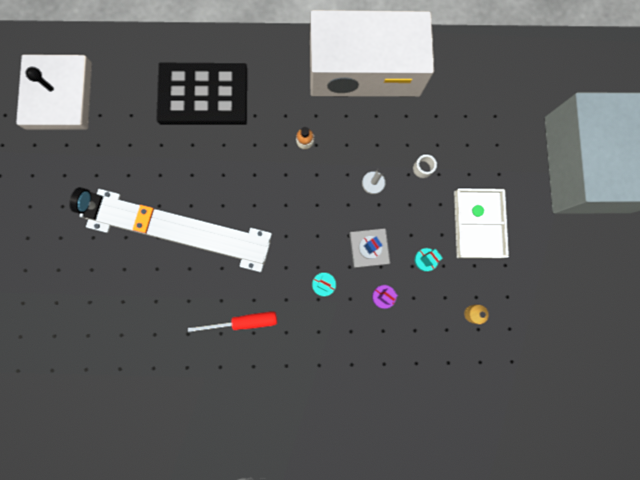

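View pics/s0.png

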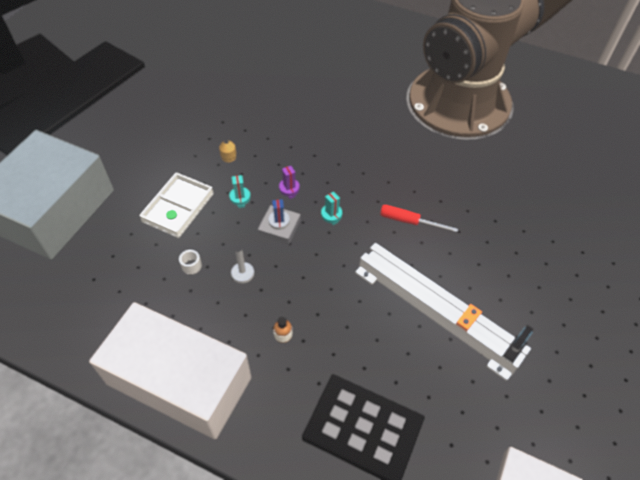

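The blue post in the grey stand is at top (372,246) and scene (279,212). The lookalikes are turquoise at top (324,285) and (428,259), and purple at (385,297), all standing on the table. Only the one in the stand is blue. The rail runs from top (265,245) to (90,205), with the orange stop at (143,219). I'll confirm in an enlarged crop.

```bash
python3 - <<'E'
from h import *
t=cv2.imread('pics/t0.png');s=cv2.imread('pics/s0.png')
R=lambda a,f:cv2.resize(a,None,fx=f,fy=f,interpolation=cv2.INTER_CUBIC)
c=np.zeros((600,800,3),np.uint8)
a=R(t[220:270,345:395],6);c[:300,:300]=a       # top post
b=R(s[190:240,255:305],6);c[:300,300:600]=b    # scene post
d=R(t[185:275,65:280],3.6);c[300:300+min(300,d.shape[0]),:774]=d[:300]
cv2.imwrite('pics/c1.png',c)
E
```

```text
(no output)
```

View pics/c1.png

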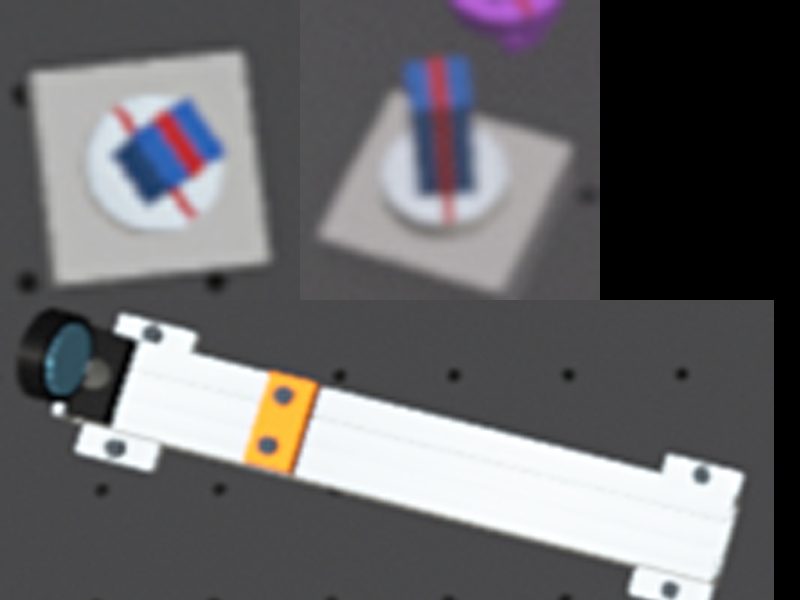

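The crop confirms it: the blue grip has a red stripe, and the white collar sits on the grey stand. In the crop the collar marks are at (118,108) and (192,213), and the top centre is at about (183,142). Next I measure the post, rail and stop.

```bash
cat >> h.py <<'E'
def cloud(n,im,d):
    p=env.camera_params(n);K=np.array(p['mtx']);k=p['k1']
    v,u=np.mgrid[:480,:640]; xd=np.stack([(u-K[0,2])/K[0,0],(v-K[1,2])/K[1,1]],-1);x=xd.copy()
    for _ in range(10): x=xd/(1+k*(x**2).sum(-1,keepdims=True))
    T=np.linalg.inv(np.array(p['camera_from_world']))
    c=np.concatenate([x,np.ones((480,640,1))],-1)*d[...,None]
    return c@T[:3,:3].T+T[:3,3]
def rect(P):
    r=cv2.minAreaRect(P[:,:2].astype(np.float32)); b=cv2.boxPoints(r)
    e=b[1]-b[0],b[2]-b[1]; l=max(e,key=np.linalg.norm); return r[0],r[1],np.arctan2(l[1],l[0])
E
cat > m.py <<'E'
from h import *
for n,f in(('top','t0'),('scene','s0')):
    z=np.load(f'pics/{f}.npz');im,d=z['im'],z['d'];P=cloud(n,im,d);h=cv2.cvtColor(im,cv2.COLOR_RGB2HSV)
    H,S,V=[h[...,i].astype(int) for i in range(3)]
    tab=P[(d>0)&(abs(P[...,2])<8)]; print(n,'table z',np.median(tab[:,2]))
    X,Y,Z=P[...,0],P[...,1],P[...,2]
    m=(S<40)&(V>180)&(Z>28)&(Z<44)&(d>0); m=m.astype(np.uint8)
    c,l,st,ce=cv2.connectedComponentsWithStats(m)
    for i in range(1,c):
        if st[i,4]>300: print(' white',ce[i],st[i,4],rect(P[l==i]),np.median(Z[l==i]))
    o=(H>8)&(H<22)&(S>150)&(V>150)&(d>0); c,l,st,ce=cv2.connectedComponentsWithStats(o.astype(np.uint8))
    for i in range(1,c):
        if st[i,4]>80: q=P[l==i]; q=q[abs(q[:,2]-np.percentile(q[:,2],60))<3]; print(' orange',ce[i],st[i,4],rect(q),np.median(q[:,2]))
    b=(H>105)&(H<125)&(S>120)&(V>60)&(d>0); c,l,st,ce=cv2.connectedComponentsWithStats(b.astype(np.uint8))
    for i in range(1,c):
        if st[i,4]>60: q=P[l==i];print(' blue',ce[i],st[i,4],q.mean(0),q.max(0))
    # stand: gray Z 15..28 near post
g=lambda x,y:(345+x/6-.42,220+y/6-.42)
print('collar marks',atz('top',*g(118,108),32),atz('top',*g(192,213),32),'topc',atz('top',*g(183,142),74+6),'coll c',atz('top',*g(157,163),32))
for n,f in(('top','t0'),('scene','s0')):
    st=[(g(30,72)),g(243,52),g(271,262),g(55,284)] if n=='top' else [(255+a/6,190+b/6) for a,b in[(95,92),(272,148),(205,292),(18,235)]]
    q=np.array([atz(n,*a,22) for a in st]);print(n,'stand c',q.mean(0))
q=[(255+a/6-.4,190+b/6-.4) for a,b in[(106,58),(166,58),(172,106),(105,110)]]
q=np.array([atz('scene',*a,80) for a in q]);print('scene topc',q.mean(0),q)
E
python3 m.py
```

```text
top table z -0.08604020739721818
 white [51.58539358 90.10684854] 3519 ((840.1651611328125, 378.3866271972656), (138.34088134765625, 119.3749008178711), np.float32(0.0023030334)) 29.807207131506743
 white [119.75483871 204.50967742] 310 ((615.3296508789062, 237.09912109375), (71.54139709472656, 17.481433868408203), np.float32(1.2660483)) 35.57024367348657
 white [209.87450199 227.62848606] 1004 ((572.0083618164062, 75.65371704101562), (215.8177032470703, 15.464327812194824), np.float32(1.3094435)) 35.758584973023346
 white [114.41269841 220.76825397] 315 ((586.056884765625, 246.90625), (67.35211944580078, 15.210260391235352), np.float32(1.3107209)) 35.77117817248427
 white [205.07093596 244.00394089] 1015 ((542.1717529296875, 83.68551635742188), (215.66677856445312, 15.25395393371582), np.float32(1.3083626)) 35.75650556373182
 orange [303.89320388 137.73786408] 103 ((742.7018432617188, -96.97952270507812), (26.998273849487305, 20.288801193237305), np.float32(1.4679656)) 39.10034796722181
 orange [143.11945392 218.29692833] 293 ((587.7938232421875, 193.54432678222656), (23.46136665344
[... 1215 characters left out ...]
4038462 316.88461538] 208 ((587.0035400390625, 197.88449096679688), (21.280559539794922, 47.94791793823242), np.float32(-0.26767385)) 46.276859609937674
collar marks [ 551.57100658 -206.33291015   32.        ] [ 518.95708043 -228.16200923   32.        ] topc [ 534.78074879 -218.18193308   80.        ] coll c [ 534.45226598 -217.86359011   32.        ]
top stand c [ 534.4331505  -217.15920169   22.        ]
scene stand c [ 533.4220156 -211.3976879   22.       ]
scene topc [ 532.95634756 -213.66795904   80.        ] [[ 528.2881858  -227.64499132   80.        ]
 [ 519.65132107 -210.07923217   80.        ]
 [ 536.44888696 -199.14700966   80.        ]
 [ 547.4369964  -217.800603     80.        ]]
```

>>> {"op": "drive_tool", "data": {"deltas": "0.28 -0.28 0 -0.037;0.28 -0.28 0 -0.037;0.28 -0.28 0 -0.037;0.28 -0.28 0 -0.037;0.28 -0.28 0 -0.037;0.28 -0.28 0 -0.037;0.28 -0.28 0 -0.037;0.28 -0.28 0 -0.037;0.28 -0.28 0 -0.037;0.28 -0.28 0 -0.037", "gripper": 0.45}}

```text
t: 0.93
eef_pos: [420.9, 327.5, 231.6]
tcp_rot: [-3.141, 0.0, 1.748]
ft_force: [1.3, 0.6, -0.3]
opening: 0.551
grip_force: 0.0
```

>>> {"op": "drive_tool", "data": {"deltas": "0.07 -0.36 0 -0.037;0.07 -0.36 0 -0.037;0.07 -0.36 0 -0.037;0.07 -0.36 0 -0.037;0.07 -0.36 0 -0.037;0.07 -0.36 0 -0.037;0.07 -0.36 0 -0.037;0.07 -0.36 0 -0.037;0.07 -0.36 0 -0.037;0.07 -0.36 0 -0.037"}}

```text
t: 1.77
eef_pos: [489.8, -32.7, 231.6]
tcp_rot: [-3.142, 0.0, 0.585]
ft_force: [0.2, 0.6, 0.5]
opening: 0.552
grip_force: 0.0
```

>>> {"op": "drive_tool", "data": {"deltas": "0.07 -0.36 0 0;0.07 -0.36 0 0;0.07 -0.36 0 0;0.07 -0.36 0 0;0.1 -0.3 0 0;0 0 0 0;0 0 0 0"}}

```text
t: 2.35
eef_pos: [527.7, -206.0, 230.9]
tcp_rot: [-3.141, 0.001, 0.589]
ft_force: [-0.3, 0.5, 0.7]
opening: 0.549
grip_force: 0.0
```

>>> {"op": "drive_tool", "data": {"deltas": "0.06 -0.095 -0.3 0;0 0 -0.35 0;0 0 -0.35 0;0 0 -0.25 0;0 0 0 0;0 0 0 0"}}

```text
t: 2.85
eef_pos: [533.6, -213.2, 106.4]
tcp_rot: [-3.139, 0.001, 0.592]
ft_force: [0.2, -0.3, -0.0]
opening: 0.55
grip_force: 0.0
```

```bash
python3 - <<'E'
from h import *
snap('top','t1');snap('scene','s1');print(env.state()['eef_pos'])
R=lambda a,f:cv2.resize(a,None,fx=f,fy=f,interpolation=cv2.INTER_CUBIC)
t=cv2.imread('pics/t1.png');s=cv2.imread('pics/s1.png')
cv2.imwrite('pics/c2.png',np.hstack([R(t[195:295,320:420],4),R(s[160:260,230:330],4)]))
E
```

```text
[ 534.59555979 -214.05000852  108.38854019]
```

View pics/c2.png

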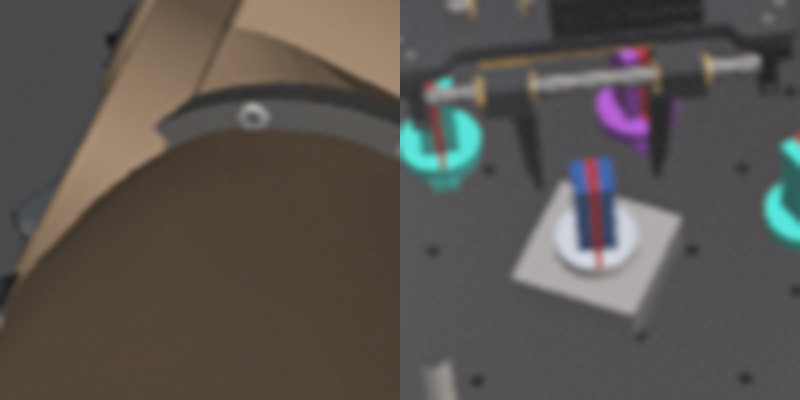

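```bash
python3 - <<'E'
from h import *
g=lambda x,y:(230+(x-400)/4-.4,160+y/4-.4)
for z in(91.4,):print([atz('scene',*g(*a),z) for a in((540,185),(658,172))])
print(atz('scene',*g(599,178.5),91.4),atz('scene',*g(593,176),80), [atz('scene',*g(*a),80) for a in((572,160),(611,158),(614,190),(573,192))])
E
```

```text
[array([ 556.9088182 , -228.36156126,   91.4       ]), array([ 524.86907988, -181.20111347,   91.4       ])]
[ 540.93086294 -204.84554137   91.4       ] [ 533.04967077 -212.79704935   80.        ] [array([ 528.73917288, -226.6661683 ,   80.        ]), array([ 519.2077875 , -210.12619588,   80.        ]), array([ 536.22700234, -199.62644369,   80.        ]), array([ 546.0733499 , -216.88294399,   80.        ])]
```

>>> {"op": "drive_tool", "data": {"deltas": "0.006 -0.027 0 0;0 0 -0.1 0;0 0 -0.1 0;0 0 -0.1 0;0 0 -0.1 0;0 0 -0.1 0;0 0 0 0;0 0 0 0;0 0 0 0"}}

```text
t: 3.7
eef_pos: [534.6, -217.1, 56.6]
tcp_rot: [-3.142, 0.0, 0.591]
ft_force: [-0.5, -0.1, 0.3]
opening: 0.549
grip_force: 0.0
```

>>> {"op": "drive_tool", "data": {"deltas": "0 0 0 0;0 0 0 0;0 0 0 0;0 0 0 0;0 0 0 0;0 0 0 0;0 0 0 0;0 0 0 0", "gripper": 1}}

```text
t: 4.37
eef_pos: [534.5, -217.0, 56.8]
tcp_rot: [3.141, -0.0, 0.591]
ft_force: [0.2, 1.2, 2.1]
opening: 0.209
grip_force: 30.0
```

>>> {"op": "drive_tool", "data": {"deltas": "0 0 0.1 0;0 0 0.2 0;0 0 0.3 0;0 0 0.3 0;0 0 0.3 0;0 0 0.2 0;0 0 0 0;0 0 0 0;0 0 0 0"}}

```text
t: 5.12
eef_pos: [534.0, -216.8, 195.9]
tcp_rot: [-3.14, 0.001, 0.591]
ft_force: [-1.0, -0.5, -2.7]
opening: 0.209
grip_force: 30.0
```

>>> {"op": "drive_tool", "data": {"deltas": "0.032 0.33 0 0.038;0.032 0.33 0 0.038;0.032 0.33 0 0.038;0.032 0.33 0 0.038;0.032 0.33 0 0.038;0.032 0.33 0 0.038;0.032 0.33 0 0;0.032 0.33 0 0;0.032 0.33 0 0;0.032 0.33 0 0"}}

```text
t: 5.95
eef_pos: [565.8, 114.5, 195.0]
tcp_rot: [-3.139, 0.001, 1.307]
ft_force: [0.7, -0.2, -1.3]
opening: 0.211
grip_force: 30.0
```

>>> {"op": "drive_tool", "data": {"deltas": "0 0 -0.2 0;0 0 -0.3 0;0 0 -0.25 0;0 0 -0.15 0;0 0 -0.05 0;0 0 0 0;0 0 0 0;0 0 0 0"}}

```text
t: 6.62
eef_pos: [566.9, 112.9, 102.4]
tcp_rot: [3.14, -0.0, 1.307]
ft_force: [0.2, 0.3, -0.8]
opening: 0.209
grip_force: 30.0
```

```bash
python3 - <<'E'
from h import *
snap('top','t2');snap('scene','s2');print(env.state()['eef_pos'])
R=lambda a,f:cv2.resize(a,None,fx=f,fy=f,interpolation=cv2.INTER_CUBIC)
t=cv2.imread('pics/t2.png');s=cv2.imread('pics/s2.png')
cv2.imwrite('pics/c3.png',np.hstack([R(t[170:270,130:230],4),R(s[235:335,390:490],4)]))
p=env.camera_params('scene')
for n in('top','scene'):
  p=env.camera_params(n);c=np.array(p['camera_from_world'])@[566,113,70,1];print(np.array(p['mtx'])@(c[:3]/c[2]))
E
```

```text
[566.89984064 112.93708355 102.63564336]
[183.97175844 227.90913424   1.        ]
[429.60094611 282.36841586   1.        ]
```

View pics/c3.png

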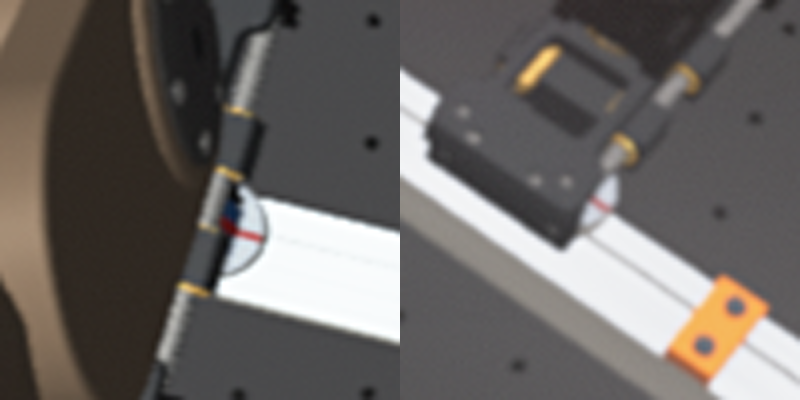

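```bash
python3 - <<'E'
from h import *
n=np.array([-.9659,.2588]);u=np.array([.2588,.9659])
gt=lambda x,y:(130+x/4-.4,170+y/4-.4); gs=lambda x,y:(390+(x-400)/4-.4,235+y/4-.4)
for c,g,pts in(('top',gt,[(264,240),(250,236),(267,228)]),('scene',gs,[(609,211),(590,200),(598,206)])):
    for p in pts:
        w=atz(c,*g(*p),76.7)[:2];print(c,p,w,'n',w@n,'u',w@u)
# slot lines via depth per camera
for c,f in(('top','t2'),('scene','s2')):
    z=np.load(f'pics/{f}.npz');im,d=z['im'],z['d'];P=cloud(c,im,d);q=P.reshape(-1,3)
    q=q[(d.ravel()>0)&(abs(q[:,2]-36)<3)];a=q[:,:2]@n;b=q[:,:2]@u;k=(abs(a+517.5)<40)&(b>40)&(b<300)
    h,e=np.histogram(a[k],np.arange(-550,-485,2));print(c,list(zip(e.astype(int),h)))
print('TCP n',np.array([566.7,113])@n,'u',np.array([566.7,113])@u)
E
```

```text
top (264, 240) [561.78750804  91.38323187] n -518.9805736092628 u 233.65767074078676
top (250, 236) [563.58076978  97.396104  ] n -519.1565538160602 u 239.92960007298984
top (267, 228) [567.01507536  90.21868358] n -524.3312659755212 u 233.88572797675732
scene (609, 211) [570.48499596 136.14172615] n -515.7979788720203 u 279.14081024547284
scene (590, 200) [568.79779006 126.68777756] n -516.6149885836461 u 269.5725924152191
scene (598, 206) [570.1821942  130.90277464] n -516.8613433027559 u 274.00214188546056
top [(np.int64(-550), np.int64(0)), (np.int64(-548), np.int64(0)), (np.int64(-546), np.int64(0)), (np.int64(-544), np.int64(0)), (np.int64(-542), np.int64(21)), (np.int64(-540), np.int64(76)), (np.int64(-538), np.int64(81)), (np.int64(-536), np.int64(77)), (np.int64(-534), np.int64(76)), (np.int64(-532), np.int64(76)), (np.int64(-530), np.int64(81)), (np.int64(-528), np.int64(74)), (np.int64(-526), np.int64(28)), (np.int64(-524), np.int64(0)), (np.int64(-522), np.int64(0)), (np.int64(-520), np.int64(0)), (np.int64(-518), np.int64(0)), (np.int64(-516), np.int64(0)), (np.int64(-51
[... 783 characters left out ...]
(np.int64(-528), np.int64(85)), (np.int64(-526), np.int64(68)), (np.int64(-524), np.int64(34)), (np.int64(-522), np.int64(0)), (np.int64(-520), np.int64(0)), (np.int64(-518), np.int64(0)), (np.int64(-516), np.int64(0)), (np.int64(-514), np.int64(0)), (np.int64(-512), np.int64(0)), (np.int64(-510), np.int64(9)), (np.int64(-508), np.int64(41)), (np.int64(-506), np.int64(32)), (np.int64(-504), np.int64(42)), (np.int64(-502), np.int64(41)), (np.int64(-500), np.int64(32)), (np.int64(-498), np.int64(39)), (np.int64(-496), np.int64(36)), (np.int64(-494), np.int64(37)), (np.int64(-492), np.int64(10)), (np.int64(-490), np.int64(0)), (np.int64(-488), np.int64(0))]
TCP n -518.13113 u 255.80865999999997
```

>>> {"op": "drive_tool", "data": {"deltas": "-0.008 0.002 -0.05 0;0 0 -0.05 0;0 0 0 0;0 0 -0.01 0;0 0 -0.005 0;0 0 -0.005 0;0 0 -0.005 0;0 0 -0.005 0;0 0 -0.005 0;0 0 0 0"}}

```text
t: 7.55
eef_pos: [565.7, 113.2, 88.1]
tcp_rot: [3.142, 0.0, 1.307]
ft_force: [-0.3, 0.0, -2.1]
opening: 0.209
grip_force: 30.0
```

>>> {"op": "drive_tool", "data": {"deltas": "0 0 -0.005 0;0 0 -0.005 0;0 0 -0.005 0;0 0 -0.005 0;0 0 0 0"}}

```text
t: 7.97
eef_pos: [565.7, 113.2, 86.0]
tcp_rot: [-3.142, 0.0, 1.307]
ft_force: [0.7, 0.6, -1.9]
opening: 0.208
grip_force: 30.0
```

>>> {"op": "drive_tool", "data": {"deltas": "0 0 -0.005 0;0 0 -0.005 0;0 0 0 0"}}

```text
t: 8.22
eef_pos: [565.7, 113.1, 85.1]
tcp_rot: [-3.142, 0.0, 1.307]
ft_force: [-0.1, 0.1, -0.8]
opening: 0.209
grip_force: 30.0
```

>>> {"op": "drive_tool", "data": {"deltas": "0 0 -0.005 0;0 0 -0.005 0;0 0 -0.005 0;0 0 -0.005 0;0 0 0 0"}}

```text
t: 8.63
eef_pos: [565.7, 113.1, 83.0]
tcp_rot: [-3.142, 0.0, 1.307]
ft_force: [0.6, 0.6, -1.4]
opening: 0.211
grip_force: 30.0
```

>>> {"op": "drive_tool", "data": {"deltas": "0 0 -0.005 0;0 0 -0.005 0;0 0 -0.005 0;0 0 -0.005 0;0 0 0 0"}}

```text
t: 9.05
eef_pos: [565.7, 113.1, 81.1]
tcp_rot: [-3.142, 0.0, 1.307]
ft_force: [0.1, -0.3, -2.4]
opening: 0.211
grip_force: 30.0
```

>>> {"op": "drive_tool", "data": {"deltas": "0 0 -0.005 0;0 0 -0.005 0;0 0 -0.005 0;0 0 -0.005 0;0 0 -0.005 0;0 0 -0.005 0;0 0 -0.005 0;0 0 -0.005 0;0 0 0 0"}}

```text
t: 9.8
eef_pos: [565.7, 113.1, 77.1]
tcp_rot: [-3.142, 0.0, 1.307]
ft_force: [-0.7, 0.3, -1.9]
opening: 0.208
grip_force: 30.0
```

>>> {"op": "drive_tool", "data": {"deltas": "0 0 -0.01 0;0 0 -0.01 0;0 0 -0.01 0;0 0 -0.01 0;0 0 -0.005 0;0 0 -0.003 0;0 0 -0.002 0;0 0 0 0"}}

```text
t: 10.47
eef_pos: [565.7, 113.2, 72.1]
tcp_rot: [3.142, 0.0, 1.307]
ft_force: [0.3, 0.7, -0.9]
opening: 0.209
grip_force: 30.0
```

>>> {"op": "drive_tool", "data": {"deltas": "0 0 -0.002 0;0 0 -0.002 0;0 0 -0.002 0;0 0 0 0"}}

```text
t: 10.8
eef_pos: [565.7, 113.2, 71.5]
tcp_rot: [3.141, -0.0, 1.307]
ft_force: [0.3, 0.4, -2.5]
opening: 0.207
grip_force: 30.0
```

>>> {"op": "drive_tool", "data": {"deltas": "0 0 -0.001 0;0 0 -0.001 0;0 0 0 0"}}

```text
t: 11.05
eef_pos: [565.7, 113.2, 71.3]
tcp_rot: [3.142, 0.0, 1.307]
ft_force: [-0.4, 0.3, -1.4]
opening: 0.208
grip_force: 30.0
```

>>> {"op": "drive_tool", "data": {"deltas": "0 0 -0.002 0;0 0 -0.001 0;0 0 0 0"}}

```text
t: 11.3
eef_pos: [565.7, 113.2, 71.0]
tcp_rot: [3.142, 0.0, 1.307]
ft_force: [0.7, 0.4, -2.1]
opening: 0.209
grip_force: 30.0
```

>>> {"op": "drive_tool", "data": {"deltas": "0 0 -0.002 0;0 0 0 0"}}

```text
t: 11.47
eef_pos: [565.7, 113.2, 70.8]
tcp_rot: [3.142, 0.0, 1.307]
ft_force: [-0.4, -0.4, -1.7]
opening: 0.206
grip_force: 30.0
```

>>> {"op": "drive_tool", "data": {"deltas": "0 0 -0.001 0;0 0 0 0"}}

```text
t: 11.63
eef_pos: [565.7, 113.1, 70.8]
tcp_rot: [3.142, 0.0, 1.307]
ft_force: [0.0, 0.4, -1.0]
opening: 0.215
grip_force: 30.0
```

>>> {"op": "drive_tool", "data": {"deltas": "0 0 -0.001 0;0 0 0 0"}}

```text
t: 11.8
eef_pos: [565.7, 113.2, 70.8]
tcp_rot: [3.141, -0.0, 1.307]
ft_force: [-1.5, 0.2, 1.7]
opening: 0.21
grip_force: 30.0
```

>>> {"op": "drive_tool", "data": {"deltas": "0 0 -0.001 0;0 0 0 0"}}

```text
t: 11.97
eef_pos: [565.7, 113.1, 70.8]
tcp_rot: [3.141, -0.0, 1.307]
ft_force: [-1.2, -0.4, 3.1]
opening: 0.207
grip_force: 30.0
```

>>> {"op": "drive_tool", "data": {"deltas": "0 0 -0.001 0;0 0 0 0"}}

```text
t: 12.13
eef_pos: [565.7, 113.2, 70.8]
tcp_rot: [3.141, -0.0, 1.307]
ft_force: [-2.8, -0.4, 6.5]
opening: 0.211
grip_force: 30.0
```

>>> {"op": "drive_tool", "data": {"deltas": "0 0 -0.001 0;0 0 0 0"}}

```text
t: 12.3
eef_pos: [565.7, 113.2, 70.8]
tcp_rot: [3.141, -0.0, 1.307]
ft_force: [-2.8, 0.3, 6.6]
opening: 0.211
grip_force: 30.0
```

>>> {"op": "drive_tool", "data": {"deltas": "0 0 0.007 0;0.0052 0.0193 0 0;0.0104 0.0386 0 0;0.0104 0.0386 0 0;0.0104 0.0386 0 0;0.0104 0.0386 0 0;0.0104 0.0386 0 0;0.0104 0.0386 0 0;0.0052 0.0193 0 0;0 0 0 0"}}

```text
t: 13.13
eef_pos: [573.1, 140.7, 71.0]
tcp_rot: [3.141, -0.0, 1.308]
ft_force: [-0.4, 0.1, -1.8]
opening: 0.207
grip_force: 30.0
```

>>> {"op": "drive_tool", "data": {"deltas": "0.0052 0.0193 0 0;0.0052 0.0193 0 0;0.0052 0.0193 0 0;0.0052 0.0193 0 0;0.0052 0.0193 0 0;0.0026 0.0097 0 0;0 0 0 0"}}

```text
t: 13.72
eef_pos: [575.9, 151.0, 71.0]
tcp_rot: [3.141, -0.0, 1.307]
ft_force: [0.4, 0.3, -1.8]
opening: 0.211
grip_force: 30.0
```

>>> {"op": "drive_tool", "data": {"deltas": "0.0026 0.0097 0 0;0.0026 0.0097 0 0;0.0026 0.0097 0 0;0.0026 0.0097 0 0;0.0026 0.0097 0 0;0.0013 0.0048 0 0;0.0013 0.0048 0 0;0 0 0 0"}}

```text
t: 14.38
eef_pos: [577.4, 156.7, 71.1]
tcp_rot: [3.141, -0.0, 1.307]
ft_force: [0.9, -0.1, -1.7]
opening: 0.211
grip_force: 30.0
```

>>> {"op": "drive_tool", "data": {"deltas": "0.0008 0.0029 0 0;0.0008 0.0029 0 0;0.0008 0.0029 0 0;0.0008 0.0029 0 0;0 0 0 0"}}

```text
t: 14.8
eef_pos: [577.7, 157.8, 71.1]
tcp_rot: [3.142, 0.0, 1.307]
ft_force: [-0.9, 1.6, -2.2]
opening: 0.211
grip_force: 30.0
```

>>> {"op": "drive_tool", "data": {"deltas": "0.0008 0.0029 0 0;0.0008 0.0029 0 0;0 0 0 0"}}

```text
t: 15.05
eef_pos: [577.9, 158.4, 71.1]
tcp_rot: [3.141, -0.0, 1.307]
ft_force: [-0.5, -0.5, -2.3]
opening: 0.212
grip_force: 30.0
```

>>> {"op": "drive_tool", "data": {"deltas": "0.0008 0.0029 0 0;0.0008 0.0029 0 0;0 0 0 0"}}

```text
t: 15.3
eef_pos: [578.0, 159.0, 71.1]
tcp_rot: [3.142, 0.0, 1.307]
ft_force: [-0.3, -0.4, -1.8]
opening: 0.21
grip_force: 30.0
```

>>> {"op": "drive_tool", "data": {"deltas": "0.0008 0.0029 0 0;0.0008 0.0029 0 0;0 0 0 0"}}

```text
t: 15.55
eef_pos: [578.2, 159.5, 71.1]
tcp_rot: [3.141, -0.0, 1.307]
ft_force: [0.8, 0.4, -1.6]
opening: 0.213
grip_force: 30.0
```

>>> {"op": "drive_tool", "data": {"deltas": "0.0008 0.0029 0 0;0.0008 0.0029 0 0;0 0 0 0"}}

```text
t: 15.8
eef_pos: [578.4, 160.1, 71.1]
tcp_rot: [3.141, -0.0, 1.307]
ft_force: [0.8, 0.8, -1.7]
opening: 0.212
grip_force: 30.0
```

>>> {"op": "drive_tool", "data": {"deltas": "0.0008 0.0029 0 0;0 0 0 0"}}

```text
t: 15.97
eef_pos: [578.4, 160.4, 71.1]
tcp_rot: [3.142, 0.0, 1.307]
ft_force: [-0.1, 0.2, -1.6]
opening: 0.212
grip_force: 30.0
```

>>> {"op": "drive_tool", "data": {"deltas": "0.0008 0.0029 0 0;0 0 0 0"}}

```text
t: 16.13
eef_pos: [578.5, 160.7, 71.1]
tcp_rot: [3.141, 0.0, 1.307]
ft_force: [-0.1, -0.4, -2.2]
opening: 0.212
grip_force: 30.0
```

>>> {"op": "drive_tool", "data": {"deltas": "0.0008 0.0029 0 0;0 0 0 0"}}

```text
t: 16.3
eef_pos: [578.6, 161.0, 71.1]
tcp_rot: [3.141, -0.0, 1.307]
ft_force: [0.3, 0.2, -2.1]
opening: 0.209
grip_force: 30.0
```

>>> {"op": "drive_tool", "data": {"deltas": "0.0008 0.0029 0 0;0 0 0 0"}}

```text
t: 16.47
eef_pos: [578.7, 161.3, 71.1]
tcp_rot: [3.141, -0.0, 1.307]
ft_force: [-0.3, -0.1, -0.8]
opening: 0.209
grip_force: 30.0
```

>>> {"op": "drive_tool", "data": {"deltas": "0.0008 0.0029 0 0;0 0 0 0"}}

```text
t: 16.63
eef_pos: [578.8, 161.6, 71.1]
tcp_rot: [3.141, -0.0, 1.307]
ft_force: [1.4, -0.7, -1.3]
opening: 0.213
grip_force: 30.0
```

>>> {"op": "drive_tool", "data": {"deltas": "0.0008 0.0029 0 0;0 0 0 0"}}

```text
t: 16.8
eef_pos: [578.9, 161.9, 71.1]
tcp_rot: [3.141, -0.0, 1.307]
ft_force: [-0.1, -0.1, -2.2]
opening: 0.206
grip_force: 30.0
```

>>> {"op": "drive_tool", "data": {"deltas": "0.0008 0.0029 0 0;0 0 0 0"}}

```text
t: 16.97
eef_pos: [578.9, 162.2, 71.0]
tcp_rot: [3.142, 0.0, 1.307]
ft_force: [0.3, -0.6, -2.3]
opening: 0.208
grip_force: 30.0
```

>>> {"op": "drive_tool", "data": {"deltas": "0.0008 0.0029 0 0;0 0 0 0"}}

```text
t: 17.13
eef_pos: [579.0, 162.4, 71.1]
tcp_rot: [3.142, 0.0, 1.307]
ft_force: [0.1, -0.5, -2.0]
opening: 0.211
grip_force: 30.0
```

>>> {"op": "drive_tool", "data": {"deltas": "0.0008 0.0029 0 0;0 0 0 0"}}

```text
t: 17.3
eef_pos: [579.1, 162.7, 71.1]
tcp_rot: [3.142, -0.0, 1.307]
ft_force: [-0.4, -0.3, -1.1]
opening: 0.213
grip_force: 30.0
```

>>> {"op": "drive_tool", "data": {"deltas": "0.0008 0.0029 0 0;0 0 0 0"}}

```text
t: 17.47
eef_pos: [579.2, 163.0, 71.1]
tcp_rot: [3.141, 0.0, 1.307]
ft_force: [-1.1, -0.6, -2.4]
opening: 0.21
grip_force: 30.0
```

>>> {"op": "drive_tool", "data": {"deltas": "0.0008 0.0029 0 0;0 0 0 0"}}

```text
t: 17.63
eef_pos: [579.2, 163.1, 71.1]
tcp_rot: [3.142, 0.0, 1.307]
ft_force: [-0.4, -2.1, -0.8]
opening: 0.21
grip_force: 30.0
```

>>> {"op": "drive_tool", "data": {"deltas": "0.0008 0.0029 0 0;0 0 0 0"}}

```text
t: 17.8
eef_pos: [579.2, 163.2, 71.1]
tcp_rot: [-3.141, 0.001, 1.307]
ft_force: [-0.1, -4.4, -0.4]
opening: 0.21
grip_force: 30.0
```

>>> {"op": "drive_tool", "data": {"deltas": "0.0008 0.0029 0 0;0 0 0 0"}}

```text
t: 17.97
eef_pos: [579.2, 163.2, 71.1]
tcp_rot: [-3.141, 0.001, 1.307]
ft_force: [-1.5, -6.9, -0.6]
opening: 0.206
grip_force: 30.0
```

>>> {"op": "drive_tool", "data": {"deltas": "0.0005 0.0019 0 0;0 0 0 0"}}

```text
t: 18.13
eef_pos: [579.2, 163.3, 71.1]
tcp_rot: [-3.141, 0.001, 1.308]
ft_force: [-1.4, -7.8, -0.6]
opening: 0.207
grip_force: 30.0
```

>>> {"op": "drive_tool", "data": {"deltas": "0.0008 0.0029 0 0;0 0 0 0;0 0 0 0"}}

```text
t: 18.38
eef_pos: [579.2, 163.3, 71.1]
tcp_rot: [-3.141, 0.002, 1.307]
ft_force: [-0.9, -10.1, 1.8]
opening: 0.206
grip_force: 30.0
```

>>> {"op": "drive_tool", "data": {"deltas": "-0.002 -0.007 0 0;-0.002 -0.007 0 0;0 0 0 0"}}

```text
t: 18.63
eef_pos: [579.2, 163.0, 71.0]
tcp_rot: [3.141, -0.0, 1.307]
ft_force: [-1.0, -1.7, -1.6]
opening: 0.208
grip_force: 30.0
```

>>> {"op": "drive_tool", "data": {"deltas": "-0.0011 -0.0007 0 0.02;-0.0011 -0.0007 0 0.0385;-0.0011 -0.0007 0 0.0385;0 0 0 0"}}

```text
t: 18.97
eef_pos: [578.8, 163.0, 71.0]
tcp_rot: [3.141, -0.0, 1.618]
ft_force: [0.3, -0.4, -1.6]
opening: 0.21
grip_force: 30.0
```

>>> {"op": "drive_tool", "data": {"deltas": "-0.0011 -0.0008 0 0.0385;-0.0011 -0.0008 0 0.0385;-0.0011 -0.0008 0 0.0385;-0.0011 -0.0008 0 0.0385;0 0 0 0"}}

```text
t: 19.38
eef_pos: [578.4, 162.6, 71.0]
tcp_rot: [3.141, -0.0, 2.098]
ft_force: [0.7, -0.6, -1.3]
opening: 0.212
grip_force: 30.0
```

>>> {"op": "drive_tool", "data": {"deltas": "-0.0011 -0.0008 0 0.0385;-0.0011 -0.0008 0 0.0385;-0.0011 -0.0008 0 0.0385;0 0 0 0"}}

```text
t: 19.72
eef_pos: [578.1, 162.3, 71.1]
tcp_rot: [3.141, 0.0, 2.458]
ft_force: [0.1, -0.2, -2.3]
opening: 0.21
grip_force: 30.0
```

>>> {"op": "drive_tool", "data": {"deltas": "-0.0011 -0.0008 0 0.0385;-0.0011 -0.0008 0 0.0385;-0.0011 -0.0008 0 0.0385;0 0 0 0.018;0 0 0 0;0 0 0 0"}}

```text
t: 20.22
eef_pos: [577.7, 162.0, 71.1]
tcp_rot: [3.141, 0.0, 2.87]
ft_force: [0.4, 0.0, -2.4]
opening: 0.21
grip_force: 30.0
```

>>> {"op": "drive_tool", "data": {"deltas": "0 0 0.005 0;0 0 0.005 0;0 0 0.005 0;0 0 0.005 0;0 0 0 0"}}

```text
t: 20.63
eef_pos: [577.8, 161.9, 73.2]
tcp_rot: [3.141, 0.0, 2.877]
ft_force: [-0.9, 0.9, -1.8]
opening: 0.208
grip_force: 30.0
```

>>> {"op": "drive_tool", "data": {"deltas": "0 0 0.003 0;0 0 0.002 0;0 0 0.002 0;0 0 0 0"}}

```text
t: 20.97
eef_pos: [577.7, 161.9, 73.8]
tcp_rot: [3.141, 0.0, 2.878]
ft_force: [-0.0, 0.3, -2.2]
opening: 0.211
grip_force: 30.0
```

>>> {"op": "drive_tool", "data": {"deltas": "0 0 0.002 0;0 0 0 0"}}

```text
t: 21.13
eef_pos: [577.7, 161.9, 73.8]
tcp_rot: [3.142, -0.0, 2.878]
ft_force: [0.0, 0.6, -3.8]
opening: 0.209
grip_force: 30.0
```

>>> {"op": "drive_tool", "data": {"deltas": "0 0 0.002 0;0 0 0 0"}}

```text
t: 21.3
eef_pos: [577.7, 161.9, 73.9]
tcp_rot: [3.142, -0.0, 2.878]
ft_force: [1.5, 0.3, -7.7]
opening: 0.208
grip_force: 30.0
```

Caught by the lips at the expected height. Next is the firmer tug.

>>> {"op": "drive_tool", "data": {"deltas": "0 0 0.002 0;0 0 0 0"}}

```text
t: 21.47
eef_pos: [577.7, 161.9, 73.9]
tcp_rot: [-3.142, -0.0, 2.878]
ft_force: [2.8, 0.2, -12.3]
opening: 0.211
grip_force: 30.0
```

>>> {"op": "drive_tool", "data": {"deltas": "0 0 0.001 0;0 0 0 0;0 0 0 0"}}

```text
t: 21.72
eef_pos: [577.7, 161.9, 73.9]
tcp_rot: [-3.142, -0.0, 2.878]
ft_force: [5.2, 0.4, -18.9]
opening: 0.209
grip_force: 30.0
```

>>> {"op": "drive_tool", "data": {"deltas": "0 0 -0.005 0;0 0 -0.005 0;0 0 -0.005 0;0 0 -0.005 0;0 0 -0.005 0;0 0 -0.005 0;0 0 -0.003 0;0 0 0 0"}}

```text
t: 22.38
eef_pos: [577.7, 161.9, 71.2]
tcp_rot: [3.142, 0.0, 2.878]
ft_force: [-0.1, -0.6, -2.0]
opening: 0.211
grip_force: 30.0
```

>>> {"op": "drive_tool", "data": {"deltas": "0 0 -0.002 0;0 0 -0.002 0;0 0 0 0"}}

```text
t: 22.63
eef_pos: [577.7, 161.9, 70.8]
tcp_rot: [3.142, 0.0, 2.878]
ft_force: [-0.3, 0.1, -0.1]
opening: 0.211
grip_force: 30.0
```

>>> {"op": "drive_tool", "data": {"deltas": "0 0 -0.001 0;0 0 0 0"}}

```text
t: 22.8
eef_pos: [577.7, 161.9, 70.8]
tcp_rot: [3.141, 0.0, 2.878]
ft_force: [-1.3, 0.3, 0.4]
opening: 0.211
grip_force: 30.0
```

>>> {"op": "drive_tool", "data": {"deltas": "0.0008 0.003 0 0;0 0 0 0"}}

```text
t: 22.97
eef_pos: [577.8, 162.1, 70.8]
tcp_rot: [-3.141, 0.0, 2.878]
ft_force: [-0.4, -2.0, 2.5]
opening: 0.208
grip_force: 30.0
```

>>> {"op": "drive_tool", "data": {"deltas": "0 0 0 0;0 0 0 0;0 0 0 0;0 0 0 0;0 0 0 0;0 0 0 0", "gripper": 0.5}}

```text
t: 23.47
eef_pos: [577.8, 162.3, 70.6]
tcp_rot: [3.141, 0.0, 2.878]
ft_force: [-0.5, -0.7, -0.1]
opening: 0.495
grip_force: 0.0
```

>>> {"op": "drive_tool", "data": {"deltas": "0 0 0.05 0;0 0 0.1 0;0 0 0.2 0;0 0 0.3 0;0 0 0.3 0;0 0 0.3 0;-0.3 0 0 0;-0.4 0 0 0;-0.4 0 0 0;-0.4 0 0 0"}}

```text
t: 24.3
eef_pos: [426.0, 162.0, 196.5]
tcp_rot: [3.141, 0.001, 2.878]
ft_force: [0.9, -0.5, 0.7]
opening: 0.496
grip_force: 0.0
```

```bash
python3 - <<'E'
from h import *
snap('top','t3');snap('scene','s3')
R=lambda a,f:cv2.resize(a,None,fx=f,fy=f,interpolation=cv2.INTER_CUBIC)
t=cv2.imread('pics/t3.png');s=cv2.imread('pics/s3.png')
cv2.imwrite('pics/c4.png',np.hstack([R(t[170:270,110:210],4),R(s[245:345,400:500],4)]))
E
```

```text
(no output)
```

View pics/c4.png

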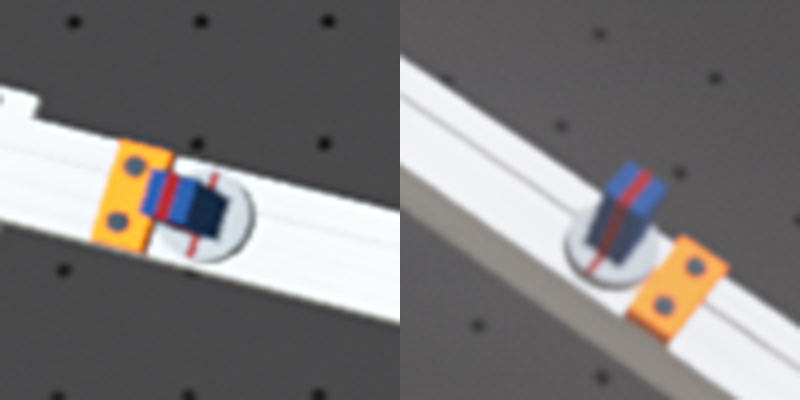

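The picture shows the post upright on the rail. The collar is at the orange stop (top crop (205,217) beside (150,200)) and the red marks run crosswise.

```bash
python3 -c "
from cell import env
print(env.job_done())"
```

```text
the job is handed in; nothing more can be done
None
```

The job is handed in. The blue post stands released on the rail with its collar at the stop and its foot crosswise. It was pressed to about 10 N at the stop; the upward tug overshot to about 17 N at the lips instead of 10 N, below the 25 N limit. I have not seen the judge's verdict.

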